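# Tip the lino block onto its back and seat it in the carving board's corner

## Robot

A 6-joint arm with a two-finger parallel gripper is mounted at the origin on a cart in front of the work surface, level with it; the furniture and walls round the work are solid. World frame = base frame: x ahead of the robot, y to its left, z up, the work surface at z = 0. Lengths are in m, angles in rad, forces in N, time in s.
With the tool pointing down it reaches from about 0.3 to 0.875 m from the base axis. Payload 6.4 kg.
Tool frame: the origin (TCP) lies between the finger pads; the fingertips stand bot.tip_extent ahead of it and the grasp point (between the pads) lies 8 mm behind it (bot.tip_extent is the distance from the TCP to the fingertips, in m); z points along the fingers, y is the direction in which the jaws open and shut (so a half turn about z gives the same grasp; the last joint's range is limited). The gripper opens to 85 mm and grips with 20 to 120 N. Pads are 22 mm wide; open, the fingers measure 114 mm over their backs; the gripper's body (76 mm by 85 mm) begins 54 mm behind the grasp point. The pads swing forward as they close: fully open they stand 13 mm farther back than shut.
Start: joints at [0.957, 0.181, 1.607, -0, 1.354, -0.206], TCP at [0.228, 0.528, 0.242] pointing down, gripper open.
Joint ranges: [-2.99, 2.99], [-0.89, 2.07], [0.3, 2.58], [-1.14, 4.28], [0, 2.63], [-3.12, 3.12]. Speed limits (rad/s): [2.57, 2.57, 3.01, 3.14, 3.14, 3.14].

## Interface

Orientations are given as a 3x3 rotation matrix whose columns are the frame's x, y, z axes.
In Python, from workcell import bot gives the robot as it stands. The module is installed in compiled form; this text tells all that it offers.
- The arm moves only by the shell command python3 -m creep 'ROWS'. ROWS is JSON, a list that holds one entry, the list of rows, each a list of 7 numbers: the shift along the tool's x, y, z in cm, then the turn, a rotation vector about the tool's x, y, z in rad, then the finger opening in cm, from 0 to 8.54. A call has 1 to 5 rows; each row is the pose to reach, as a shift and turn from the pose commanded when the call began, along the tool's axes at that moment; what a row does not reach only later rows make up. A row lasts 1/10 s, in which the tool goes at most 50 mm and 8.59 degrees, less where a joint would pass 70% of its speed; a pose out of reach is approached as far as the arm can. A call with a gripper value outside its range is refused whole. The fingers move at their own pace and stop on an object; the grip force is fixed at half the most. Time passes only in rows, so rows that repeat a pose let the fingers close. It gives the time, the measured TCP pose, the force and the opening at its end, in the units of the state.
- bot.read_state(): the state, without advancing time (a new reading comes with each control period).
- bot.capture(name): name is "side" or "top"; returns a dict with "frame" (400x640x3 uint8, red, green, blue), "camera_matrix" (3x3 intrinsics, pixels), "dist_coeffs" ([k1, k2, p1, p2, k3] as OpenCV has them; the pictures are not rectified), "world_from_camera" (4x4, takes a point from camera to world coordinates). Camera axes: x right, y up, looking along -z (the intrinsics and any distortion apply to the point x, -y, -z); pixel columns grow to the right and rows downward; lengths in m; the calibration is good to about 2 mm. A picture is of the moment at which its call begins. There is no depth.
- bot.hand_in(): hands the job in, once; it reports no verdict.
Trained networks look in a picture, given as the dict that the camera call returned (one of the last four; its "shot" number tells which), for a name from the list of things; names that differ only in an ending like _2 or _b are one class to them, and where a whole thing is asked for, a point or a joint stands for the part that bears it (a point fixed in the world has none). Each returns a list of dicts, best first, with "conf" (0 to 1); they miss things now and then, are a little off and sometimes report something else, mostly with a low value. They report only what shows in the picture. A call takes as long as a camera call.
- bot.look_for(name, picture): "xyz" ([x, y, z] in m, in the coordinates of the camera as it stood for that picture, good to about 4 mm: the middle of the surface that is visible of it).
- bot.outline_of(name, picture): "region" (400x640 bool, what is visible of it).
The state is a dict: "clock": time; "joint_positions": joint angles; "dq": joint speeds; "effort": joint torques, N m; "eef_pos": TCP position; "tcp_rot": TCP orientation; "wrist_force": force on the tool from outside, world axes, zero at the start; "torque": the same for the moment, N m; "grip_width": finger opening in m.
Only numpy, scipy, OpenCV 4.12 (cv2) and the standard library are available. Lean on these libraries where they do the work, as an engineer would, in place of code of your own. Each camera call takes 0.05 s, during which the arm holds its last target.

## Task

Get the lino block ready for carving: push against the top of its leaf-patterned face so that it tips over onto its back, leaf side up, on the carving board, then push it along the board until it lies flush against both the far stop and the left stop. Only push it, never lift it off the board, and leave the other things on and around the board where they are.

Things in the scene. Friction and masses are not known exactly. Their poses are not given: they have to be found in the camera images.
- block: Loose lino block, 40 mm thick (own x), 130 wide (own y), 100 high (own z) as it stands at first on the board; 0.33 kg +-25%; origin at its centre. The carved brown leaf face looks along own -x, at first toward the robot (within 0.4 rad of square to the board), the plain wood back along +x. Tipped past 0.4 rad it falls on its back by itself: then own -x is up, own z points away, 40 mm high.
- heel (a point): Middle of the lower edge of the block's back (20 mm along own +x and 50 mm below the block's centre as it stands). The block tips about this edge without slipping if pushed near the top; the edge stays at the board's top, 12 mm above the worktop.
- board: Fixed plywood board, 270 mm (own x, away from the robot) by 340 (own y, to the left), 12 thick, turned up to 0.12 rad; origin under its centre, on the worktop. Two wooden stop strips, 20 mm wide, rise 20 mm above its top: the far stop along the far edge (inner face at own x = +115 mm), the left stop along the left edge (inner face at own y = +150 mm). No stop on the near and right edges.
- corner (a point): Inner corner where the faces of the two stops meet, at the board's top (board frame 115, 150, 12 mm). A block flush in the corner has its centre 50 mm from the far stop's face, 65 mm from the left stop's face and 20 mm above the board's top.
- clip: Loose bulldog clip, 26 x 50 x 35 mm high, lying on the board's near left part; bystander, origin under its centre. Leave it.
- tin: Loose ink tin, 71 mm across, 49 mm high, on the worktop left of the board; bystander, origin under its centre. Leave it.
- tape: Loose roll of masking tape lying flat, 104 mm across, 25 mm high, on the worktop right of the board; bystander, origin under its centre. Leave it.
- tube: Loose ink tube lying flat, 144 x 48 x 33 mm high, on the worktop to the right of the board, farther away; bystander, origin under its centre. Leave it.
- baren: Loose round printing pad with a strap handle, 100 mm across, 40 mm high, on the worktop left of the board, nearer; bystander, origin under its centre. Leave it.

How it is judged:
On the way:
1. the block lies on its back on the board, leaf side up (angle between block's own x axis and vertical above 3.04 rad and height (world z) of block below 0.036 m), for 0.2 s.
At the end, for the whole second after the job is handed in: The block lies flat on its back on the board, leaf side up (within 0.1 rad), at rest, its sides within 6 mm of the far stop and of the left stop (measured at its centre) and square to them within 0.06 rad; clip, tin, tape, tube and round pad are within 15 mm of where they were (all of step 1 and height (world z) of block above 0.028 m and x of block in the frame of board between 0.059 and 0.068 m and y of block in the frame of board between 0.079 and 0.088 m and angle between the y axis of block and the y axis of board, either way round below 0.06 rad and linear speed of block below 0.02 m/s and angular speed of block below 0.1 rad/s and not (distance of clip from where it was at the start of the episode above 0.015 m) and not (distance of tin from where it was at the start of the episode above 0.015 m) and not (distance of tape from where it was at the start of the episode above 0.015 m) and not (distance of tube from where it was at the start of the episode above 0.015 m) and not (distance of baren from where it was at the start of the episode above 0.015 m)); the robot touches nothing.
It fails at once if the block is lifted: the lower edge of its back rises more than 15 mm off the board (height (world z) of heel above 0.027 m).
It fails at once if the lying block is lifted more than 15 mm off the board (angle between block's own x axis and vertical above 2.85 rad and height (world z) of block above 0.047 m).
It fails at once if the block falls on its leaf face (angle between block's own x axis and vertical below 0.6 rad).
It fails at once if the clip, ink tin, tape roll, ink tube or round pad is moved more than 15 mm (distance of any of clip, tin, tape, tube, baren from where it was at the start of the episode above 0.015 m).
It also fails if it takes over 64 s, if anything falls off the work surface, if the arm or the gripper's body presses on something with over 40 N, if the wrist force passes 120 N, or if a joint passes its speed limit or range.

## Working session

There is one attempt and no reset: what is moved stays moved. The work goes in short steps, Python scripts to look and compute and a shell command to move; the robot and the scene stay as the last step left them, time stands still between calls to the robot, and variables do not carry over. Pictures are saved under pics/ and viewed, and the job is handed in when it is done.

```bash
mkdir -p pics; cat > h.py <<'E'
import numpy as np, cv2
from workcell import bot
def snap(n,f):
    p=bot.capture(n); cv2.imwrite('pics/'+f,p['frame'][:,:,::-1]); return p
def w(p,x):
    T=np.array(p['world_from_camera']); return T[:3,:3]@np.array(x)+T[:3,3]
def proj(p,X):
    T=np.linalg.inv(np.array(p['world_from_camera'])); X=np.atleast_2d(X)
    c=(T[:3,:3]@X.T).T+T[:3,3]; c=c*[1,-1,-1]
    return cv2.projectPoints(c,np.zeros(3),np.zeros(3),np.array(p['camera_matrix']),np.array(p['dist_coeffs']))[0].reshape(-1,2)
def unproj(p,uv,z):
    n=cv2.undistortPoints(np.array(uv,float).reshape(-1,1,2),np.array(p['camera_matrix']),np.array(p['dist_coeffs'])).reshape(-1,2)
    T=np.array(p['world_from_camera']); d=np.c_[n[:,0],-n[:,1],-np.ones(len(n))]@T[:3,:3].T
    return T[:3,3]+d*((z-T[2,3])/d[:,2])[:,None]
E
python3 - <<'E'
from h import *
np.set_printoptions(precision=4,suppress=True)
s=bot.read_state(); print(s, bot.tip_extent)
for n in('top','side'):
    p=snap(n,n+'0.png'); print(n,p['world_from_camera'])
    for o in ['block','heel','board','corner','clip','tin','tape','tube','baren']:
        r=bot.look_for(o,p)
        print(o,[(w(p,a['xyz']),round(a['conf'],2)) for a in r[:2]])
E
```

```text
{'clock': 0.0, 'joint_positions': array([ 0.9567,  0.1815,  1.608 ,  0.    ,  1.3538, -0.2063]), 'dq': array([0.0015, 0.0008, 0.0009, 0.001 , 0.0018, 0.0001]), 'effort': array([ -0.0002, -44.4888, -35.1322,  -0.0004,   0.0092,   0.    ]), 'eef_pos': array([0.2277, 0.5274, 0.2414]), 'tcp_rot': array([[-0.918 ,  0.3966, -0.001 ],
       [ 0.3966,  0.918 , -0.0014],
       [ 0.0004, -0.0017, -1.    ]]), 'wrist_force': array([-0.5082,  0.4081,  1.1682]), 'torque': array([-0.0293, -0.019 , -0.0037]), 'grip_width': 0.08550218885336554} 0.011
top [[ 0.0266  0.9863 -0.163   0.3686]
 [-0.9996  0.0283  0.0082  0.0048]
 [ 0.0126  0.1627  0.9866  1.3858]
 [ 0.      0.      0.      1.    ]]
block [(array([ 0.5337, -0.0838,  0.1102]), 0.95), (array([ 0.6072, -0.0073,  0.0134]), 0.75)]
heel [(array([ 0.5308, -0.0834,  0.1075]), 0.6)]
board [(array([ 0.6063, -0.01  ,  0.0121]), 0.84)]
corner [(array([ 0.6039, -0.0046,  0.0128]), 0.79)]
clip [(array([0.4842, 0.0788, 0.0246]), 0.42), (array([ 0.5765, -0.3591,  0.0254]), 0.35)]
tin [(array([0.5667, 0.3317, 0.0458]), 0.72)]
tape [(array([ 0.5761, -0.3636,  0.0247]), 0.62)]
tube [(array([ 0.6874, -0.3711,  0.0266]), 0.84)]
baren [(array([0.4498, 0.3511, 0.0111]), 0.97)]
side [[ 0.819   0.392  -0.419   0.0596]
 [-0.5736  0.5409 -0.6152 -0.7961]
 [-0.0145  0.7442  0.6678  0.928 ]
 [ 0.      0.      0.      1.    ]]
block [(array([ 0.5268, -0.1043,  0.0901]), 0.68)]
heel [(array([ 0.5254, -0.1029,  0.0861]), 0.9), (array([ 0.6134, -0.0382,  0.0098]), 0.21)]
board [(array([ 0.6857, -0.3735,  0.0241]), 0.69)]
corner [(array([ 0.6126, -0.0378,  0.0092]), 0.66)]
clip [(array([0.4782, 0.0753, 0.0201]), 0.66)]
tin [(array([0.5662, 0.3204, 0.0434]), 0.65)]
tape [(array([ 0.5697, -0.364 ,  0.0225]), 0.61)]
tube [(array([ 0.6839, -0.3731,  0.0261]), 0.93)]
baren [(array([0.4485, 0.3455, 0.0118]), 0.55)]
```

View pics/top0.png

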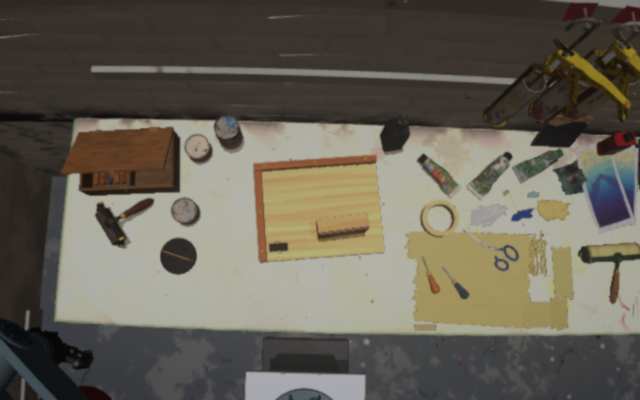

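View pics/side0.png

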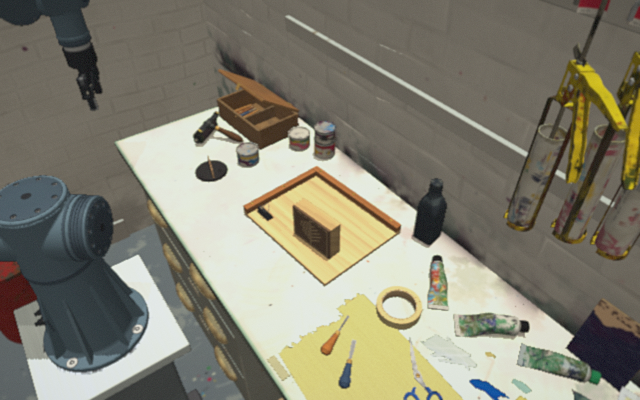

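```bash
python3 - <<'E'
import cv2
im=cv2.imread('pics/top0.png')[110:270,220:420]
cv2.imwrite('pics/top0z.png',cv2.resize(im,None,fx=3.7,fy=3.7,interpolation=cv2.INTER_CUBIC))
E
```

```text
(no output)
```

View pics/top0z.png

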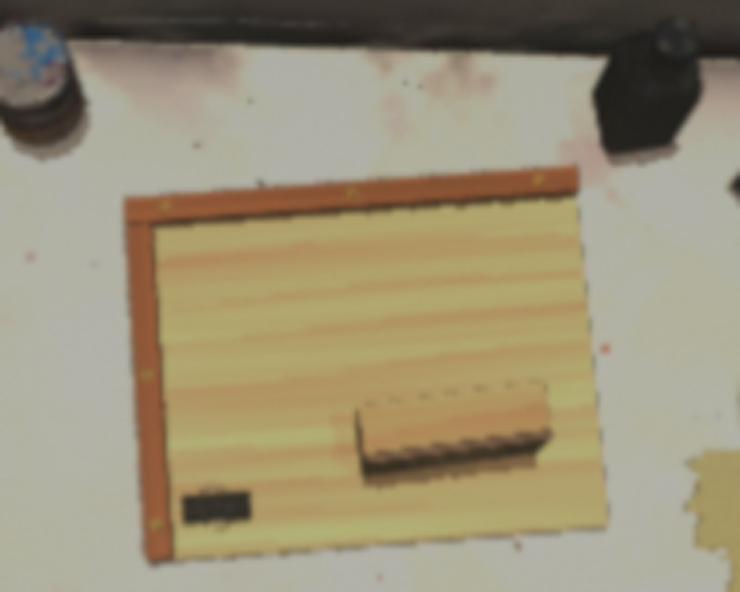

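The top view shows the board with its stops at the left and far edges. The inner corner is near pixel (262,171). The block stands on the right half of the board, with its top at about (317–368, 213–234), and the clip is at (278,247). Next I'll fit the board and block poses.

```bash
cat > fit.py <<'E'
from h import *
from scipy.optimize import least_squares
np.set_printoptions(precision=4,suppress=True)
def bpts(q,P):
    c,s=np.cos(q[2]),np.sin(q[2]); P=np.array(P,float)
    return np.c_[q[0]+c*P[:,0]-s*P[:,1], q[1]+s*P[:,0]+c*P[:,1], P[:,2]]
E
python3 - <<'E'
from fit import *
p=bot.capture('top')
z=lambda a:np.array(a,float)/3.7+[220,110]-0.36
uv=z([(125,198),(578,167),(148,562),(607,526),(155,227),(579,196)])
P=[(.135,.17,.032),(.135,-.17,.032),(-.135,.17,.032),(-.135,-.17,.012),(.115,.15,.022),(.115,-.17,.022)]
f=lambda q:(proj(p,bpts(q,P))-uv)[:4].ravel()
r=least_squares(f,[.6,0,0]);print('board',r.x,f(r.x).reshape(-1,2)); q=r.x
P2=np.array([(.02,.065,.112),(.02,-.065,.112),(-.02,-.065,.112),(-.02,.065,.112)])
uv2=z([(357,405),(545,382),(550,434),(362,462)])
g=lambda b:(proj(p,bpts(b,P2))-uv2).ravel()
r2=least_squares(g,[.53,-.08,0]);b=r2.x;print('block',b,g(b).reshape(-1,2))
c,s=np.cos(q[2]),np.sin(q[2]);d=b[:2]-q[:2];print('block in board',c*d[0]+s*d[1],-s*d[0]+c*d[1],b[2]-q[2])
# side check
ps=bot.capture('side')
im=ps['frame'][:,:,::-1].copy()
it=p['frame'][:,:,::-1].copy()
allp=np.r_[bpts(q,P),bpts(b,P2),bpts(b,P2-[0,0,.1])]
for I,pp in((im,ps),(it,p)):
    I[:]=I
im=cv2.resize(im[150:300,220:420],None,fx=4,fy=4);it=cv2.resize(it[110:270,220:420],None,fx=3.7,fy=3.7)
for u in proj(ps,allp): cv2.circle(im,tuple(int(k) for k in (u-[220,150]+.4)*4),3,(0,0,255),-1)
for u in proj(p,allp): cv2.circle(it,tuple(int(k) for k in (u-[220,110]+.4)*3.7),3,(0,0,255),-1)
cv2.imwrite('pics/side_ov.png',im);cv2.imwrite('pics/top_ov.png',it)
E
```

```text
board [ 0.5935 -0.0252  0.1036] [[-0.4344 -0.0996]
 [ 0.1867 -0.5069]
 [-0.7278  0.0024]
 [ 1.0006  0.5314]]
block [ 0.5396 -0.0844  0.1587] [[-0.3289 -0.2092]
 [-0.5438 -0.5834]
 [ 0.4399  0.8302]
 [ 0.429  -0.0418]]
block in board -0.05966267713715003 -0.05327858978396337 0.05515116407888615
```

View pics/side_ov.png

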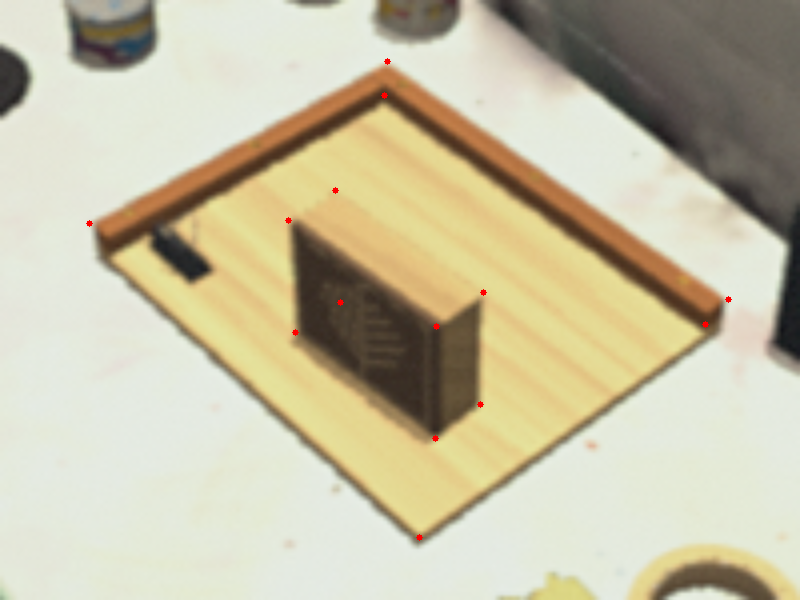

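View pics/top_ov.png

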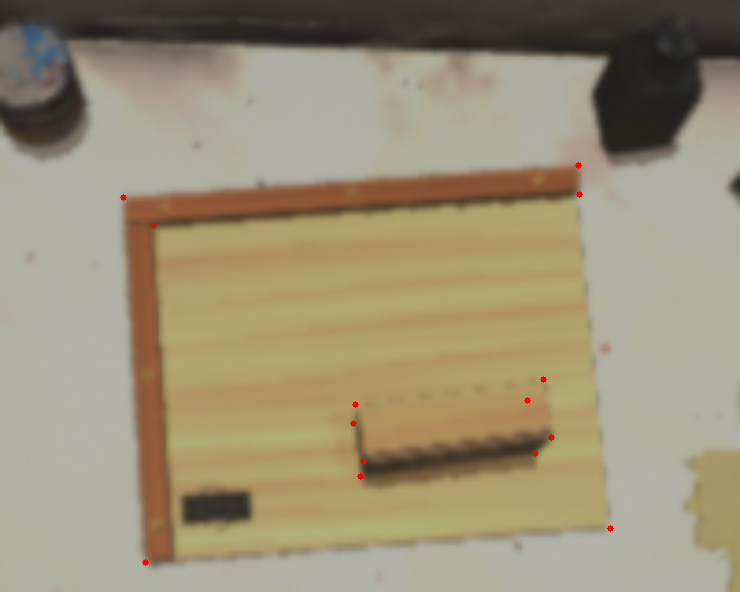

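```bash
cat > calc.py <<'E'
import sys
from fit import *
from scipy.spatial.transform import Rotation as R
# frame B board, K block-start ; usage: calc.py frame x y zworld yawrel(of tool -x)
F={'B':np.array([.5935,-.0252,.1036]),'K':np.array([.5396,-.0844,.1587])}
def go(f,x,y,z,dy):
    q=F[f]; s=bot.read_state(); p=np.array(s['eef_pos']);T=np.array(s['tcp_rot'])
    tgt=bpts(q,[(x,y,z)])[0]; a=q[2]+dy
    X=-np.array([np.cos(a),np.sin(a),0]);Z=np.array([0,0,-1.]);G=np.c_[X,np.cross(Z,X),Z]
    print('clock',s['clock'],'tcp',p,'F',s['wrist_force'],'target',tgt)
    print('shift cm',T.T@(tgt-p)*100,'rot',R.from_matrix(T.T@G).as_rotvec())
if __name__=='__main__':
    go(sys.argv[1],*map(float,sys.argv[2:6]))
E
python3 calc.py K -0.065 0 0.242 0
```

```text
clock 1.1 tcp [0.228  0.5279 0.2423] F [-0.1369 -0.2766  0.0493] target [ 0.4754 -0.0947  0.242 ]
shift cm [-47.4    -47.3364   0.0304] rot [-0.      0.     -0.5665]
```

```bash
python3 -m creep '[[[-20,-20,0,0,0,-0.24,6],[-20,-20,0,0,0,-0.24,6],[-20,-20,0,0,0,-0.24,6],[-20,-20,0,0,0,-0.24,6],[-20,-20,0,0,0,-0.24,6]]]'; python3 calc.py K -0.065 0 0.242 0
```

```text
clock: 1.6
eef_pos: [0.3198, 0.2956, 0.2425]
tcp_rot: [[-0.986, 0.166, 0.001], [0.166, 0.986, 0.0], [-0.001, 0.0, -1.0]]
wrist_force: [0.5, -0.1, -0.6]
grip_width: 0.0601
clock 1.6 tcp [0.3198 0.2956 0.2425] F [ 0.5389 -0.1371 -0.6408] target [ 0.4754 -0.0947  0.242 ]
shift cm [-21.8349 -35.8935   0.0487] rot [ 0.0003  0.0008 -0.3257]
```

```bash
python3 -m creep '[[[-21.8,-35.9,0,0,0,-0.325,6],[-21.8,-35.9,0,0,0,-0.325,6],[-21.8,-35.9,0,0,0,-0.325,6],[-21.8,-35.9,0,0,0,-0.325,6],[-21.8,-35.9,0,0,0,-0.325,6]]]'; python3 calc.py K -0.065 0 0.242 0
```

```text
clock: 2.1
eef_pos: [0.4056, 0.0809, 0.2428]
tcp_rot: [[-0.988, -0.157, 0.001], [-0.157, 0.988, -0.0], [-0.001, -0.0, -1.0]]
wrist_force: [0.0, 0.1, 0.5]
grip_width: 0.0597
clock 2.1 tcp [0.4056 0.0809 0.2428] F [0.0125 0.0969 0.5353] target [ 0.4754 -0.0947  0.242 ]
shift cm [ -4.1381 -18.4393   0.0921] rot [-0.0002  0.0014 -0.0012]
```

```bash
python3 -m creep '[[[-4.1,-18.4,0,0,0,0,6],[-4.1,-18.4,0,0,0,0,6],[-4.1,-18.4,0,0,0,0,6],[-4.1,-18.4,0,0,0,0,6],[-4.1,-18.4,0,0,0,0,6]]]'; python3 -m creep '[[[0,0,4,0,0,0,6],[0,0,8,0,0,0,6],[0,0,12,0,0,0,6],[0,0,14.2,0,0,0,6],[0,0,14.2,0,0,0,6]]]'; python3 calc.py K -0.05 0 0.1 0; python3 -c "
from h import *
p=snap('side','s1.png');cv2.imwrite('pics/s1z.png',cv2.resize(p['frame'][100:300,180:440,::-1],None,fx=3,fy=3))"
```

```text
clock: 2.6
eef_pos: [0.4757, -0.0968, 0.2425]
tcp_rot: [[-0.988, -0.152, 0.001], [-0.152, 0.988, -0.002], [-0.001, -0.002, -1.0]]
wrist_force: [-0.2, 1.1, 0.1]
grip_width: 0.0601
clock: 3.1
eef_pos: [0.4715, -0.0904, 0.0971]
tcp_rot: [[-0.988, -0.157, -0.007], [-0.157, 0.988, 0.003], [0.006, 0.004, -1.0]]
wrist_force: [-0.4, 0.3, 0.3]
grip_width: 0.0599
clock 3.1 tcp [ 0.4715 -0.0904  0.0971] F [-0.3997  0.3234  0.2771] target [ 0.4902 -0.0923  0.1   ]
shift cm [-1.8142 -0.4762 -0.3007] rot [ 0.0044 -0.0061 -0.001 ]
```

View pics/s1z.png

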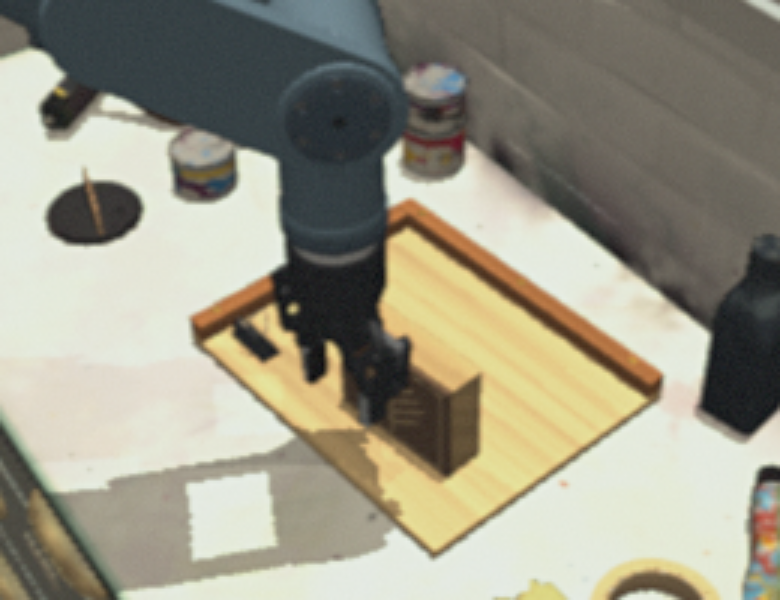

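The side view shows the open gripper standing just in front of the leaf face, with the tips a little below its top edge. Now I'll push slowly.

```bash
python3 -m creep '[[[-0.5,-0.4,0,0,0,0,6],[-1,-0.4,0,0,0,0,6],[-1.5,-0.4,0,0,0,0,6],[-2,-0.4,0,0,0,0,6],[-2.5,-0.4,0,0,0,0,6]]]';python3 -m creep '[[[-0.4,0,0,0,0,0,6],[-0.8,0,0,0,0,0,6],[-1.2,0,0,0,0,0,6],[-1.6,0,0,0,0,0,6],[-2,0,0,0,0,0,6]]]';  python3 calc.py K -0.05 0 0.1 0; python3 -c "
from h import *
p=snap('side','s2.png');cv2.imwrite('pics/s2z.png',cv2.resize(p['frame'][100:300,180:440,::-1],None,fx=3,fy=3))"
```

```text
clock: 3.65
eef_pos: [0.5006, -0.0925, 0.1009]
tcp_rot: [[-0.988, -0.157, 0.001], [-0.157, 0.988, -0.0], [-0.001, -0.001, -1.0]]
wrist_force: [0.4, -0.0, 0.7]
grip_width: 0.0598
clock: 4.15
eef_pos: [0.5198, -0.0893, 0.1003]
tcp_rot: [[-0.988, -0.157, -0.0], [-0.157, 0.988, 0.0], [0.0, 0.0, -1.0]]
wrist_force: [-0.4, 0.0, 1.2]
grip_width: 0.06
clock 4.15 tcp [ 0.5198 -0.0893  0.1003] F [-0.3515  0.0055  1.2206] target [ 0.4902 -0.0923  0.1   ]
shift cm [2.9637 0.167  0.0279] rot [ 0.0001 -0.0002 -0.0015]
```

View pics/s2z.png

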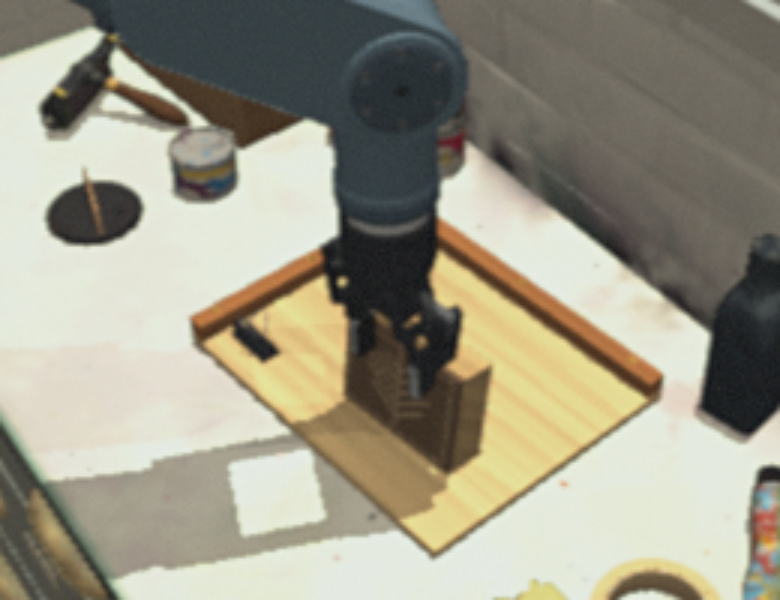

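The block has begun to tilt: its top edge near (490,365) leans away while the heel stays put. I'll keep pushing.

```bash
python3 -m creep '[[[-0.5,0,0,0,0,0,6],[-1,0,0,0,0,0,6],[-1.5,0,0,0,0,0,6],[-2,0,0,0,0,0,6],[-2.5,0,0,0,0,0,6]]]';python3 -m creep '[[[-0.4,0,0,0,0,0,6],[-0.8,0,0,0,0,0,6],[-1,0,0,0,0,0,6],[-1,0,0,0,0,0,6],[-1,0,0,0,0,0,6]]]';  python3 -c "
from h import *
p=snap('side','s3.png');cv2.imwrite('pics/s3z.png',cv2.resize(p['frame'][100:300,180:440,::-1],None,fx=3,fy=3))"
```

```text
clock: 4.7
eef_pos: [0.5448, -0.0854, 0.1003]
tcp_rot: [[-0.988, -0.157, 0.0], [-0.157, 0.988, -0.0], [-0.0, -0.0, -1.0]]
wrist_force: [-0.1, -0.2, 0.0]
grip_width: 0.0599
clock: 5.2
eef_pos: [0.554, -0.0839, 0.1002]
tcp_rot: [[-0.988, -0.157, -0.0], [-0.157, 0.988, 0.0], [0.0, 0.0, -1.0]]
wrist_force: [0.3, 0.1, 1.1]
grip_width: 0.0599
```

View pics/s3z.png

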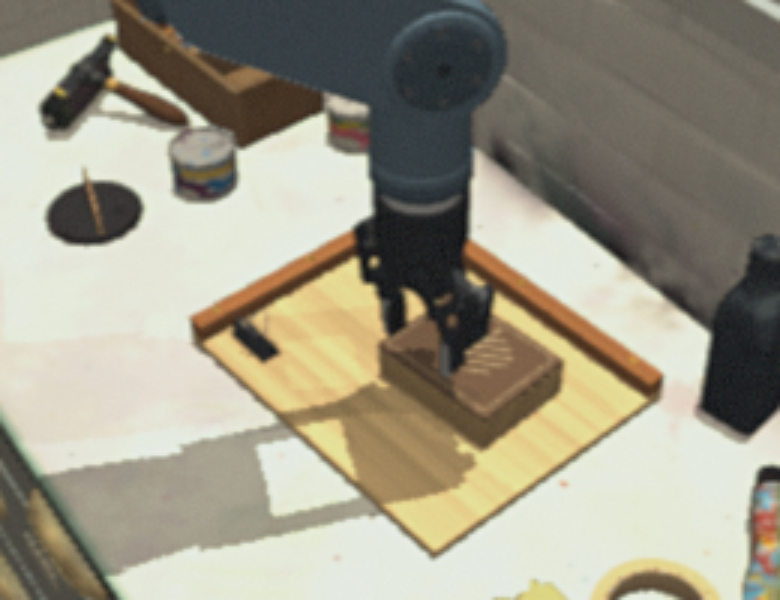

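The block now lies on its back, leaf side up, and is clear of the fingers. Next I'll retreat, square the tool to the board and go down behind the block.

```bash
python3 calc.py B -0.09 -0.045 0.1 0;python3 - <<'E'
from h import *
p=snap('top','t3.png');cv2.imwrite('pics/t3z.png',cv2.resize(p['frame'][110:270,220:420,::-1],None,fx=3.7,fy=3.7,interpolation=cv2.INTER_CUBIC))
E
```

```text
clock 5.25 tcp [ 0.5539 -0.0839  0.1003] F [-0.2515  0.5667 -0.5454] target [ 0.5086 -0.0793  0.1   ]
shift cm [4.4012 1.1634 0.0287] rot [ 0.0001 -0.0003  0.0536]
```

View pics/t3z.png

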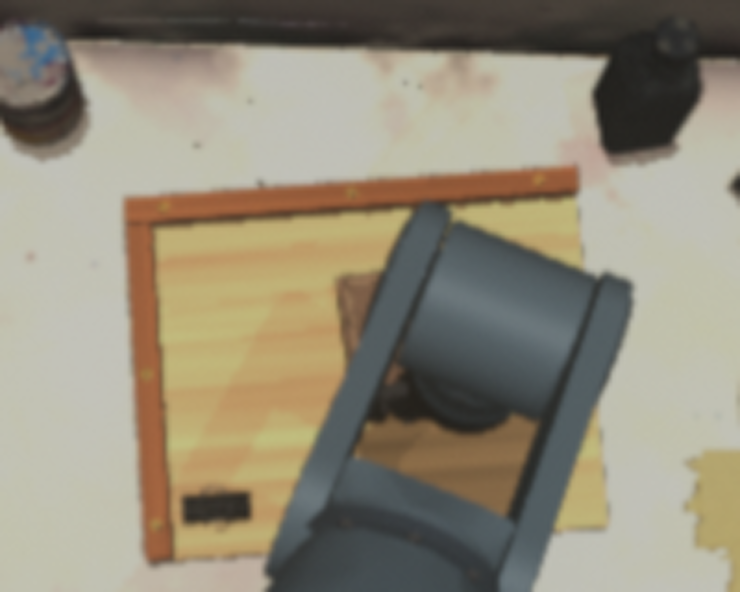

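The top view shows the arm covering most of the block. Its left far corner is at about zoomed (340,278), and nothing else has moved.

```bash
python3 -m creep '[[[2.2,0.6,0,0,0,0.027,6],[4.4,1.2,0,0,0,0.054,6],[4.4,1.2,0,0,0,0.054,6],[4.4,1.2,3,0,0,0.054,6],[4.4,1.2,6.4,0,0,0.054,6]]]'; python3 -m creep '[[[0,0,0,0,0,0,6],[0,0,0,0,0,0,6]]]'; python3 calc.py B -0.005 -0.045 0.037 0;python3 -c "
from h import *
p=snap('side','s4.png');cv2.imwrite('pics/s4z.png',cv2.resize(p['frame'][100:300,180:440,::-1],None,fx=3,fy=3))"
```

```text
clock: 5.8
eef_pos: [0.5112, -0.0799, 0.0376]
tcp_rot: [[-0.995, -0.103, 0.006], [-0.103, 0.995, -0.002], [-0.005, -0.003, -1.0]]
wrist_force: [0.0, 0.1, -0.8]
grip_width: 0.0601
clock: 6.0
eef_pos: [0.5088, -0.0789, 0.0364]
tcp_rot: [[-0.995, -0.103, -0.001], [-0.103, 0.995, 0.001], [0.001, 0.001, -1.0]]
wrist_force: [0.5, -0.4, 0.3]
grip_width: 0.06
clock 6.0 tcp [ 0.5088 -0.0789  0.0364] F [ 0.5223 -0.4182  0.3432] target [ 0.5932 -0.0705  0.037 ]
shift cm [-8.4827 -0.0309 -0.074 ] rot [ 0.0006 -0.0012 -0.0003]
```

View pics/s4z.png

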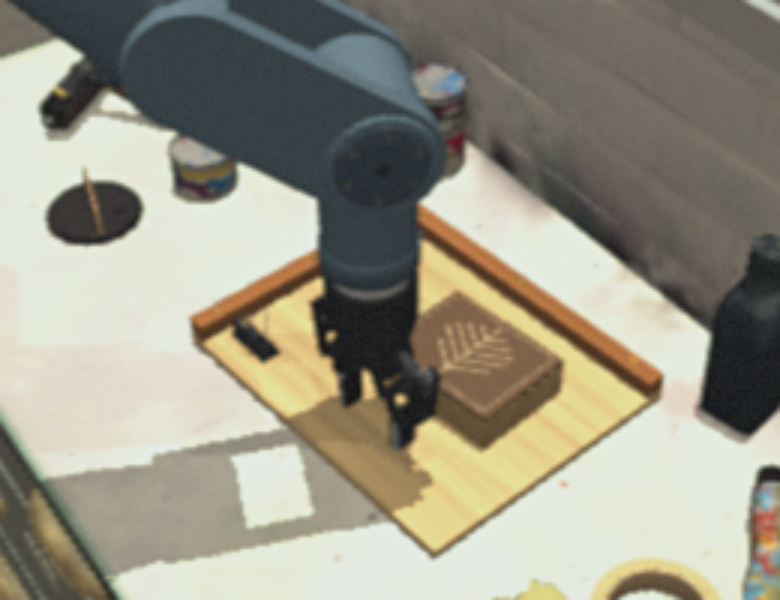

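The side view shows the fingers down behind the block, which is lying flat with its leaf side up. Now I'll push it toward the far stop.

```bash
python3 -m creep '[[[-1,0,0,0,0,0,6],[-2,0,0,0,0,0,6],[-3,0,0,0,0,0,6],[-4,0,0,0,0,0,6],[-4.5,0,0,0,0,0,6]]]'; python3 -m creep '[[[-0.8,0,0,0,0,0,6],[-1.5,0,0,0,0,0,6],[-2.2,0,0,0,0,0,6],[-2.9,0,0,0,0,0,6],[-3.2,0,0,0,0,0,6]]]'; python3 calc.py B -0.005 -0.045 0.037 0;python3 -c "
from h import *
p=snap('side','s5.png');cv2.imwrite('pics/s5z.png',cv2.resize(p['frame'][100:300,180:440,::-1],None,fx=3,fy=3))"
```

```text
clock: 6.55
eef_pos: [0.5547, -0.0741, 0.0366]
tcp_rot: [[-0.995, -0.104, 0.0], [-0.104, 0.995, -0.0], [-0.0, -0.0, -1.0]]
wrist_force: [-1.9, 0.0, 1.1]
grip_width: 0.06
clock: 7.05
eef_pos: [0.5861, -0.071, 0.0363]
tcp_rot: [[-0.995, -0.103, 0.0], [-0.103, 0.995, -0.0], [-0.0, -0.0, -1.0]]
wrist_force: [-3.0, -0.4, 1.3]
grip_width: 0.0598
clock 7.05 tcp [ 0.5861 -0.071   0.0363] F [-3.0239 -0.3872  1.2709] target [ 0.5932 -0.0705  0.037 ]
shift cm [-0.7091 -0.0188 -0.0673] rot [-0.0001  0.0003 -0.0004]
```

View pics/s5z.png

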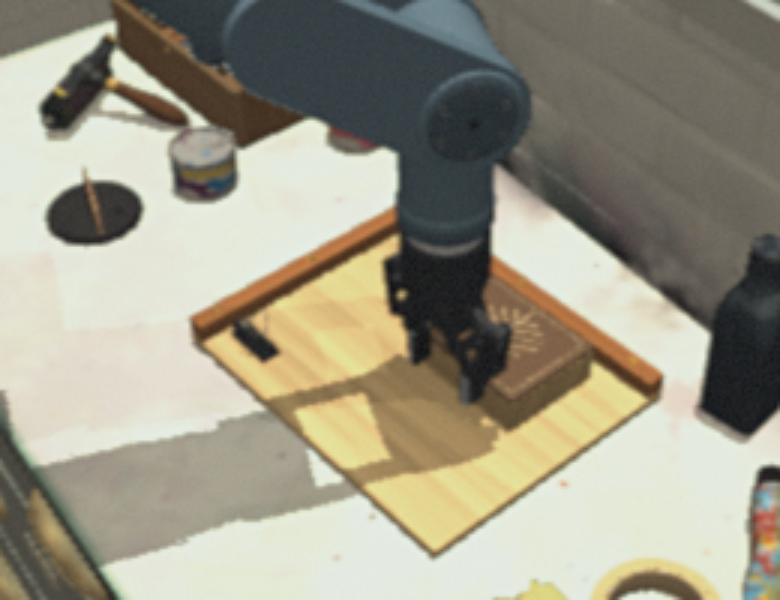

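The side view shows the block square in front of the fingers with a gap of about 15 mm to the far stop. I'll advance in small steps and watch the force.

```bash
python3 -m creep '[[[-0.4,0,0,0,0,0,6],[-0.8,0,0,0,0,0,6],[-1.1,0,0,0,0,0,6]]]'; python3 -m creep '[[[-0.2,0,0,0,0,0,6],[-0.2,0,0,0,0,0,6]]]'
```

```text
clock: 7.4
eef_pos: [0.5966, -0.0699, 0.0363]
tcp_rot: [[-0.995, -0.103, 0.0], [-0.103, 0.995, 0.0], [-0.0, 0.0, -1.0]]
wrist_force: [-1.9, -0.3, -0.5]
grip_width: 0.0601
clock: 7.6
eef_pos: [0.5988, -0.0697, 0.0365]
tcp_rot: [[-0.995, -0.103, 0.001], [-0.103, 0.995, -0.0], [-0.001, -0.0, -1.0]]
wrist_force: [-0.6, -0.3, -0.9]
grip_width: 0.0599
```

```bash
python3 -m creep '[[[-0.2,0,0,0,0,0,6],[-0.2,0,0,0,0,0,6]]]'; python3 -m creep '[[[-0.2,0,0,0,0,0,6],[-0.2,0,0,0,0,0,6]]]'
```

```text
clock: 7.8
eef_pos: [0.6005, -0.0695, 0.0364]
tcp_rot: [[-0.995, -0.103, 0.0], [-0.103, 0.995, -0.0], [-0.0, -0.0, -1.0]]
wrist_force: [-0.6, 0.8, -0.0]
grip_width: 0.0602
clock: 8.0
eef_pos: [0.6025, -0.0693, 0.0364]
tcp_rot: [[-0.995, -0.103, 0.0], [-0.103, 0.995, -0.0], [-0.0, -0.0, -1.0]]
wrist_force: [-0.3, -0.2, 0.7]
grip_width: 0.0602
```

```bash
python3 calc.py B -0.005 -0.045 0.037 0;python3 -c "
from h import *
p=snap('side','s6.png');cv2.imwrite('pics/s6z.png',cv2.resize(p['frame'][150:270,260:420,::-1],None,fx=4.5,fy=4.5))"
```

```text
clock 8.0 tcp [ 0.6025 -0.0693  0.0364] F [-0.3127 -0.1737  0.6743] target [ 0.5932 -0.0705  0.037 ]
shift cm [ 0.9407 -0.0239 -0.063 ] rot [-0.      0.0003 -0.0004]
```

View pics/s6z.png

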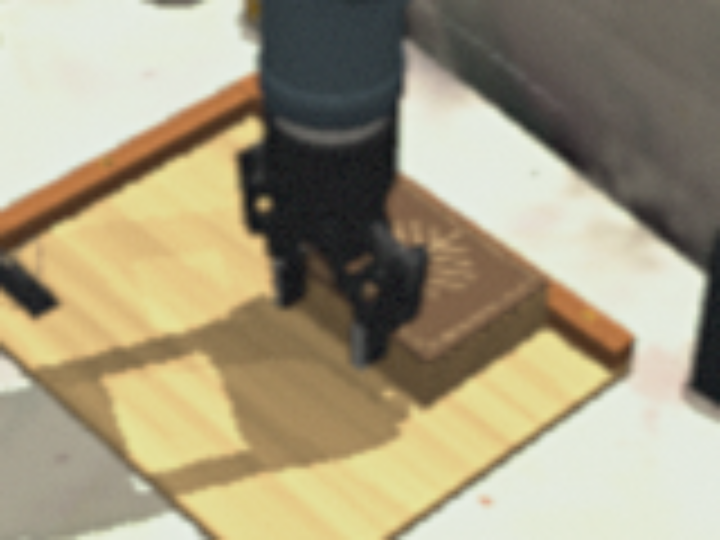

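The block's far edge is almost at the far stop, near (545,290).

```bash
python3 -m creep '[[[-0.2,0,0,0,0,0,6],[-0.2,0,0,0,0,0,6],[-0.2,0,0,0,0,0,6]]]'; python3 -m creep '[[[-0.1,0,0,0,0,0,6],[-0.1,0,0,0,0,0,6],[-0.1,0,0,0,0,0,6]]]'
```

```text
clock: 8.35
eef_pos: [0.603, -0.0692, 0.0362]
tcp_rot: [[-0.995, -0.103, -0.003], [-0.103, 0.995, -0.0], [0.003, 0.0, -1.0]]
wrist_force: [-6.7, -2.0, 4.3]
grip_width: 0.0599
clock: 8.65
eef_pos: [0.603, -0.0691, 0.0361]
tcp_rot: [[-0.995, -0.103, -0.005], [-0.103, 0.995, 0.0], [0.005, 0.001, -1.0]]
wrist_force: [-10.5, -2.2, 6.4]
grip_width: 0.0598
```

The force jump shows the block is flush on the far stop. I'll back off, rise, and go round to the right side.

```bash
python3 -m creep '[[[2,0,0,0,0,0,5],[4,0,0,0,0,0,5],[4,0,-4,0,0,0,5],[4,0,-9,0,0,0,5],[4,0,-9,0,0,0,5]]]'; python3 calc.py B 0.062 -0.175 0.125 -1.5708; python3 - <<'E'
from h import *
p=snap('side','s7.png');cv2.imwrite('pics/s7z.png',cv2.resize(p['frame'][150:270,260:420,::-1],None,fx=4.5,fy=4.5))
E
```

```text
clock: 9.15
eef_pos: [0.5706, -0.0747, 0.1339]
tcp_rot: [[-0.995, -0.103, 0.013], [-0.103, 0.995, -0.004], [-0.013, -0.006, -1.0]]
wrist_force: [0.4, -0.4, 1.0]
grip_width: 0.0502
clock 9.15 tcp [ 0.5706 -0.0747  0.1339] F [ 0.3598 -0.4022  1.0111] target [ 0.6733 -0.1928  0.125 ]
shift cm [ -8.9857 -12.8074   1.0802] rot [0.0054 0.0144 1.5704]
```

View pics/s7z.png

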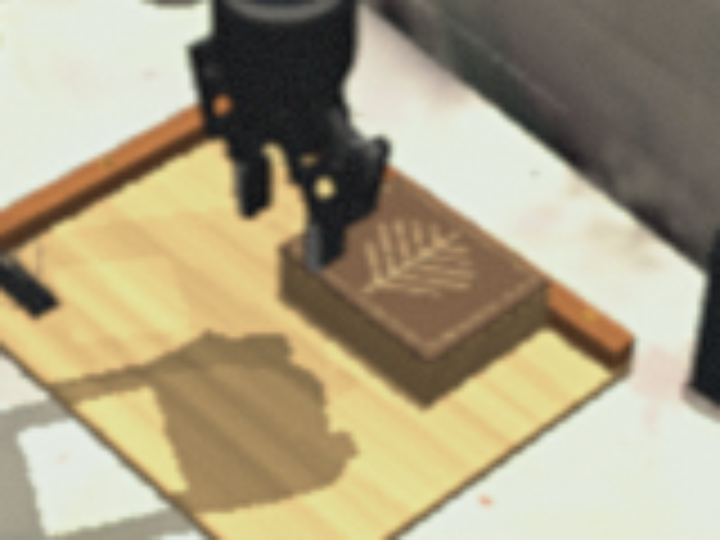

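The block's far edge is now against the far stop, with no visible gap. Its right near lower corner is at about (425,405).

```bash
python3 -m creep '[[[-1,-5,0,0,0,0.15,5],[-2.5,-10,0,0,0,0.3,5],[-5,-12.8,0,0,0,0.45,5],[-9,-12.8,0,0,0,0.6,5],[-9,-12.8,0,0,0,0.75,5]]]'; python3 calc.py B 0.062 -0.175 0.125 -1.5708
```

```text
clock: 9.7
eef_pos: [0.671, -0.1919, 0.1241]
tcp_rot: [[-0.794, 0.608, 0.001], [0.608, 0.794, 0.001], [-0.0, 0.001, -1.0]]
wrist_force: [-1.4, 1.2, 0.5]
grip_width: 0.0501
clock 9.7 tcp [ 0.671  -0.1919  0.1241] F [-1.4495  1.1979  0.4593] target [ 0.6733 -0.1928  0.125 ]
shift cm [-0.2392  0.0682 -0.0909] rot [ 0.0011 -0.0002  0.8132]
```

```bash
python3 -m creep '[[[-0.2,0,0,0,0,0.15,5],[-0.2,0,0,0,0,0.3,5],[-0.2,0,0,0,0,0.45,5],[-0.2,0,0,0,0,0.6,5],[-0.2,0,0,0,0,0.75,5]]]'; python3 -m creep '[[[0,0,0,0,0,0.06,5],[0,0,0,0,0,0.06,5]]]'; python3 calc.py B 0.062 -0.175 0.037 -1.5708; python3 - <<'E'
from h import *
p=snap('side','s8.png');cv2.imwrite('pics/s8z.png',cv2.resize(p['frame'][100:300,220:480,::-1],None,fx=3,fy=3))
E
```

```text
clock: 10.2
eef_pos: [0.6693, -0.1919, 0.1245]
tcp_rot: [[-0.167, 0.986, -0.002], [0.986, 0.167, 0.001], [0.001, -0.002, -1.0]]
wrist_force: [-0.7, 0.7, -0.4]
grip_width: 0.0499
clock: 10.4
eef_pos: [0.6693, -0.192, 0.1247]
tcp_rot: [[-0.113, 0.994, -0.002], [0.994, 0.113, 0.001], [0.001, -0.002, -1.0]]
wrist_force: [-0.7, 0.6, -0.1]
grip_width: 0.0501
clock 10.4 tcp [ 0.6693 -0.192   0.1247] F [-0.7378  0.6342 -0.0964] target [ 0.6733 -0.1928  0.037 ]
shift cm [-0.1427  0.3996  8.7694] rot [-0.0016 -0.0011  0.0101]
```

View pics/s8z.png

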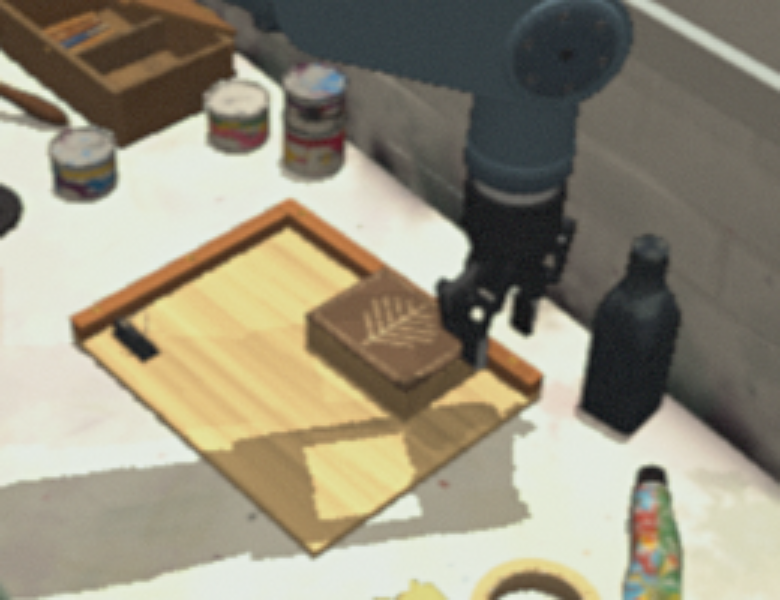

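```bash
python3 - <<'E'
from fit import *
p=bot.capture('side')
q=np.array([.5935,-.0252,.1036])
for uv,z in(((355,238.3),.012),((373.5,214),.052),((354,228.5),.052),((321.5,206),.052)):
    X=unproj(p,[uv],z)[0];d=X[:2]-q[:2];c,s=np.cos(q[2]),np.sin(q[2]);print(c*d[0]+s*d[1],-s*d[0]+c*d[1])
E
```

```text
0.023173533172214475 -0.11162947752487305
0.09264539532714422 -0.10739182952296397
0.01748569389949415 -0.11165667523194518
0.011693665210634906 0.006545022734064449
```

The near right corner of the block is at board (0.02, -0.112), so the fingers have about 5 cm of clearance to come down. I'll descend and then push left.

```bash
python3 -m creep '[[[0,0.2,3,0,0,0.01,5],[0,0.3,6,0,0,0.01,5],[0,0.3,8.7,0,0,0.01,5],[0,0.3,8.7,0,0,0.01,5],[0,0.3,8.7,0,0,0.01,5]]]'; python3 -m creep '[[[1,0,0,0,0,0,5],[2,0,0,0,0,0,5],[3,0,0,0,0,0,5],[4,0,0,0,0,0,5],[5,0,0,0,0,0,5]]]'; python3 calc.py B 0.062 0.010 0.037 -1.5708
```

```text
clock: 11.0
eef_pos: [0.6725, -0.1918, 0.0389]
tcp_rot: [[-0.105, 0.995, -0.001], [0.995, 0.105, 0.001], [0.001, -0.001, -1.0]]
wrist_force: [-0.1, 0.3, 0.5]
grip_width: 0.0501
clock: 11.5
eef_pos: [0.6678, -0.1412, 0.0399]
tcp_rot: [[-0.105, 0.995, 0.001], [0.995, 0.105, -0.001], [-0.001, 0.001, -1.0]]
wrist_force: [-0.3, -2.0, 2.0]
grip_width: 0.0501
clock 11.5 tcp [ 0.6678 -0.1412  0.0399] F [-0.2701 -2.0311  1.9612] target [ 0.6541 -0.0088  0.037 ]
shift cm [13.31    0.0294  0.2839] rot [0.0007 0.0007 0.0011]
```

```bash
python3 -m creep '[[[1,0,0.1,0,0,0,5],[2,0,0.2,0,0,0,5],[3,0,0.2,0,0,0,5],[4,0,0.2,0,0,0,5],[5,0,0.2,0,0,0,5]]]'; python3 - <<'E'
from h import *
p=snap('side','s9.png');cv2.imwrite('pics/s9z.png',cv2.resize(p['frame'][100:300,180:440,::-1],None,fx=3,fy=3))
E
python3 calc.py B 0.062 0.010 0.037 -1.5708
```

```text
clock: 12.0
eef_pos: [0.6623, -0.0918, 0.0374]
tcp_rot: [[-0.104, 0.995, 0.0], [0.995, 0.104, -0.0], [-0.0, 0.0, -1.0]]
wrist_force: [0.9, -1.6, 0.6]
grip_width: 0.0497
clock 12.05 tcp [ 0.662  -0.0899  0.0371] F [-0.0669  0.0179 -0.3845] target [ 0.6541 -0.0088  0.037 ]
shift cm [8.1449 0.0713 0.0223] rot [-0.0006 -0.0012  0.0013]
```

View pics/s9z.png

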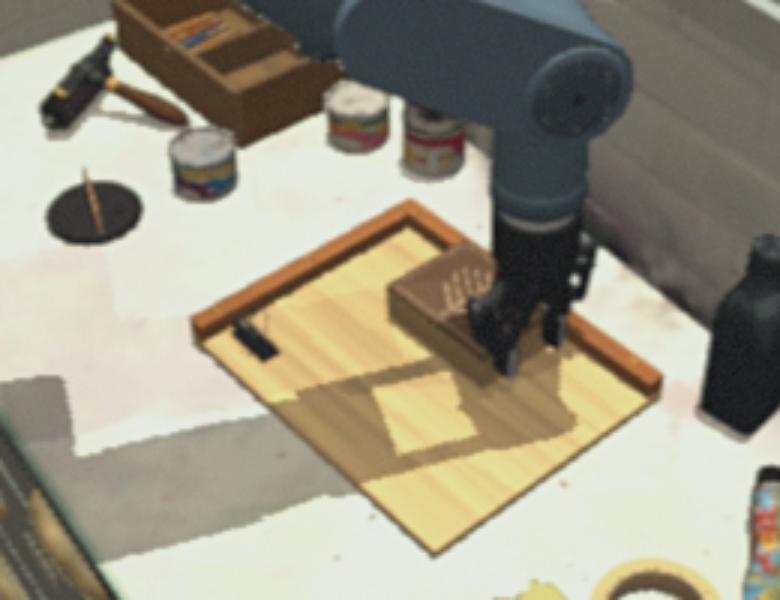

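The side view shows the block sliding left along the far stop and staying square, with its left edge now about 8 cm from the left stop. I'll continue.

```bash
python3 -m creep '[[[1,0,0,0,0,0,5],[2,0,0,0,0,0,5],[3,0,0,0,0,0,5],[4,0,0,0,0,0,5],[5,0,0,0,0,0,5]]]';  python3 -m creep '[[[0.5,0,0,0,0,0,5],[1,0,0,0,0,0,5],[1.5,0,0,0,0,0,5],[1.8,0,0,0,0,0,5],[2,0,0,0,0,0,5]]]'; python3 - <<'E'
from h import *
p=snap('side','s10.png');cv2.imwrite('pics/s10z.png',cv2.resize(p['frame'][150:270,240:400,::-1],None,fx=4.5,fy=4.5))
E
python3 calc.py B 0.062 0.010 0.037 -1.5708
```

```text
clock: 12.55
eef_pos: [0.6569, -0.0418, 0.0371]
tcp_rot: [[-0.104, 0.995, -0.001], [0.995, 0.104, 0.0], [0.0, -0.0, -1.0]]
wrist_force: [0.4, -1.2, -0.4]
grip_width: 0.0501
clock: 13.05
eef_pos: [0.6551, -0.0227, 0.0373]
tcp_rot: [[-0.104, 0.995, -0.0], [0.995, 0.104, 0.0], [0.0, -0.0, -1.0]]
wrist_force: [0.5, -0.7, 0.1]
grip_width: 0.05
clock 13.1 tcp [ 0.655  -0.0225  0.0373] F [-0.0028 -0.1864  0.2699] target [ 0.6541 -0.0088  0.037 ]
shift cm [1.3684 0.051  0.0291] rot [-0.0001 -0.0002  0.0004]
```

View pics/s10z.png

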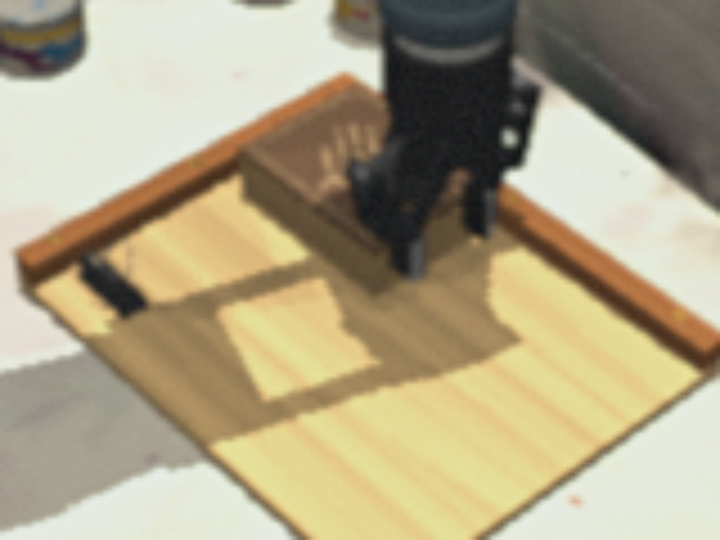

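The block is close to the left stop now. I'll go on in small steps and watch the force.

```bash
python3 -m creep '[[[0.3,0,0,0,0,0,5],[0.6,0,0,0,0,0,5],[0.8,0,0,0,0,0,5]]]';  python3 -m creep '[[[0.2,0,0,0,0,0,5],[0.2,0,0,0,0,0,5]]]'; python3 -m creep '[[[0.2,0,0,0,0,0,5],[0.2,0,0,0,0,0,5]]]'
```

```text
clock: 13.4
eef_pos: [0.6543, -0.0148, 0.0374]
tcp_rot: [[-0.104, 0.995, 0.0], [0.995, 0.104, -0.0], [-0.0, 0.0, -1.0]]
wrist_force: [-0.1, -1.3, -0.2]
grip_width: 0.0496
clock: 13.6
eef_pos: [0.6541, -0.0126, 0.0374]
tcp_rot: [[-0.104, 0.995, 0.0], [0.995, 0.104, 0.0], [0.0, 0.0, -1.0]]
wrist_force: [-0.5, -0.1, -0.1]
grip_width: 0.0501
clock: 13.8
eef_pos: [0.6539, -0.0107, 0.0374]
tcp_rot: [[-0.104, 0.995, 0.0], [0.995, 0.104, 0.0], [0.0, 0.0, -1.0]]
wrist_force: [0.1, -0.9, 0.1]
grip_width: 0.0504
```

```bash
python3 -m creep '[[[0.2,0,0,0,0,0,5],[0.2,0,0,0,0,0,5]]]'; python3 -m creep '[[[0.1,0,0,0,0,0,5],[0.1,0,0,0,0,0,5]]]'; python3 -m creep '[[[0.1,0,0,0,0,0,5],[0.1,0,0,0,0,0,5]]]'
```

```text
clock: 14.0
eef_pos: [0.6537, -0.0088, 0.0374]
tcp_rot: [[-0.104, 0.995, 0.0], [0.995, 0.104, 0.0], [0.0, 0.0, -1.0]]
wrist_force: [-0.2, -0.3, 0.5]
grip_width: 0.0498
clock: 14.2
eef_pos: [0.6536, -0.0079, 0.0374]
tcp_rot: [[-0.104, 0.995, 0.0], [0.995, 0.104, 0.0], [0.0, 0.0, -1.0]]
wrist_force: [-0.1, -0.5, 0.2]
grip_width: 0.0499
clock: 14.4
eef_pos: [0.6536, -0.0077, 0.0374]
tcp_rot: [[-0.104, 0.995, 0.0], [0.995, 0.104, -0.001], [-0.001, 0.0, -1.0]]
wrist_force: [1.0, -4.0, -0.2]
grip_width: 0.05
```

Contact shows at TCP y = -0.0077 with 4 N. I'll press a little more to confirm.

```bash
python3 -m creep '[[[0.2,0,0,0,0,0,5],[0.2,0,0,0,0,0,5],[0.2,0,0,0,0,0,5]]]'; python3 -m creep '[[[-2,0,0,0,0,0,5],[-4,0,0,0,0,0,5],[-4,0,-5,0,0,0,5],[-4,0,-9,0,0,0,5],[-4,0,-9,0,0,0,5]]]'; python3 - <<'E'
from h import *
p=snap('side','s11.png');cv2.imwrite('pics/s11z.png',cv2.resize(p['frame'][150:270,240:400,::-1],None,fx=4.5,fy=4.5))
p=snap('top','t11.png');cv2.imwrite('pics/t11z.png',cv2.resize(p['frame'][110:270,220:420,::-1],None,fx=3.7,fy=3.7,interpolation=cv2.INTER_CUBIC))
E
```

```text
clock: 14.7
eef_pos: [0.6536, -0.0076, 0.0377]
tcp_rot: [[-0.104, 0.995, 0.001], [0.995, 0.104, -0.003], [-0.004, 0.0, -1.0]]
wrist_force: [-0.6, -11.1, -0.2]
grip_width: 0.0503
clock: 15.2
eef_pos: [0.662, -0.0471, 0.1347]
tcp_rot: [[-0.103, 0.995, 0.012], [0.995, 0.103, -0.002], [-0.004, 0.011, -1.0]]
wrist_force: [1.4, 0.1, 0.4]
grip_width: 0.0501
```

View pics/s11z.png

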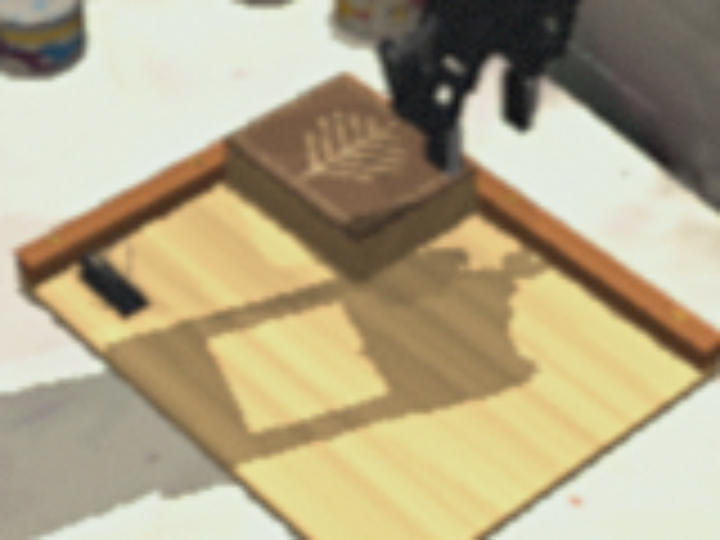

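View pics/t11z.png

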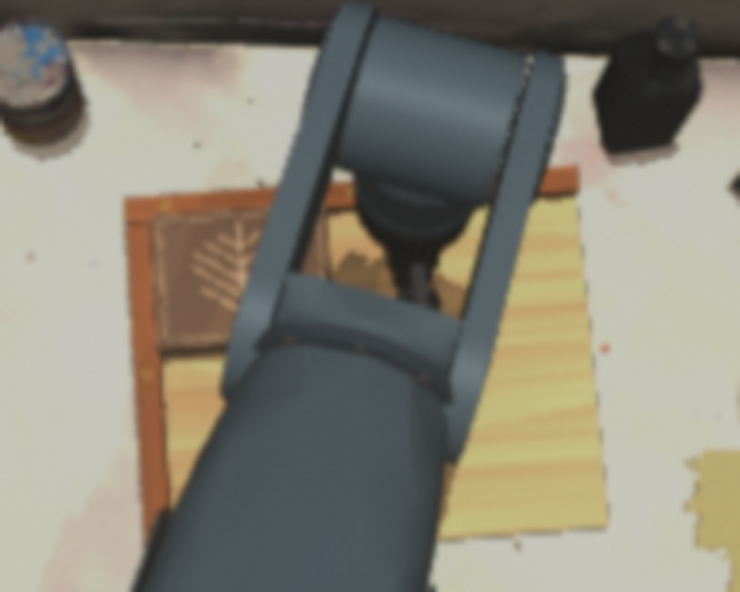

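The block looks flush in the corner in both views, with the far left edge at zoomed (155,215) in the top view. There's plenty of time, so I'll confirm the far contact with one more gentle push from the near side.

```bash
python3 calc.py B -0.03 0.085 0.130 0; python3 -m creep '[[[0,0,0,0,0,-0.15,5],[0,0,0,0,0,-0.3,5],[0,0,0,0,0,-0.45,5],[0,0,0,0,0,-0.6,5],[0,0,0,0,0,-0.75,5]]]'; python3 -m creep '[[[0,0,0,0,0,-0.15,6],[0,0,0,0,0,-0.3,6],[0,0,0,0,0,-0.45,6],[0,0,0,0,0,-0.6,6],[0,0,0,0,0,-0.75,6]]]';python3 -m creep '[[[0,0,0,0,0,-0.07,6],[0,0,0,0,0,-0.07,6]]]'; python3 calc.py B -0.03 0.085 0.130 0
```

```text
clock 15.3 tcp [ 0.6585 -0.046   0.129 ] F [ 0.4187  0.8171 -1.0239] target [0.5549 0.0562 0.13  ]
shift cm [11.2359 -9.2531 -0.1373] rot [ 0.0019  0.0029 -1.5713]
clock: 15.8
eef_pos: [0.6561, -0.045, 0.1251]
tcp_rot: [[-0.758, 0.653, -0.004], [0.653, 0.758, 0.001], [0.003, -0.001, -1.0]]
wrist_force: [-0.2, 0.3, -0.2]
grip_width: 0.0499
clock: 16.3
eef_pos: [0.6561, -0.0449, 0.125]
tcp_rot: [[-0.999, -0.039, -0.004], [-0.039, 0.999, 0.001], [0.004, 0.001, -1.0]]
wrist_force: [0.0, 0.4, -0.9]
grip_width: 0.06
clock: 16.5
eef_pos: [0.6562, -0.0449, 0.1253]
tcp_rot: [[-0.995, -0.103, -0.003], [-0.103, 0.995, 0.001], [0.003, 0.001, -1.0]]
wrist_force: [0.6, -0.6, -0.6]
grip_width: 0.0599
clock 16.5 tcp [ 0.6562 -0.0449  0.1253] F [ 0.5579 -0.6427 -0.6432] target [0.5549 0.0562 0.13  ]
shift cm [ 9.0399 11.1081 -0.4262] rot [ 0.0015 -0.0031 -0.0002]
```

```bash
python3 -m creep '[[[4,4,0,0,0,0,6],[8,8,0,0,0,0,6],[9.2,11.1,0,0,0,0,6],[9.2,11.1,0,0,0,0,6],[9.2,11.1,0,0,0,0,6]]]'; python3 calc.py B -0.03 0.085 0.037 0
```

```text
clock: 17.0
eef_pos: [0.5539, 0.0567, 0.1269]
tcp_rot: [[-0.995, -0.103, -0.001], [-0.103, 0.995, -0.0], [0.001, 0.0, -1.0]]
wrist_force: [1.1, -0.9, 0.5]
grip_width: 0.06
clock 17.0 tcp [0.5539 0.0567 0.1269] F [ 1.1113 -0.8872  0.498 ] target [0.5549 0.0562 0.037 ]
shift cm [-0.0985 -0.057   8.9863] rot [ 0.     -0.0007 -0.0002]
```

```bash
python3 -m creep '[[[0,0,3,0,0,0,6],[0,0,6,0,0,0,6],[0,0,9,0,0,0,6],[0,0,9,0,0,0,6],[0,0,9,0,0,0,6]]]'; python3 -m creep '[[[-0.8,0,0,0,0,0,6],[-1.6,0,0,0,0,0,6],[-2.4,0,0,0,0,0,6],[-2.8,0,0,0,0,0,6],[-3,0,0,0,0,0,6]]]';  python3 calc.py B 0.005 0.085 0.037 0
```

```text
clock: 17.5
eef_pos: [0.5548, 0.0552, 0.0371]
tcp_rot: [[-0.995, -0.101, -0.001], [-0.101, 0.995, 0.0], [0.001, 0.0, -1.0]]
wrist_force: [-0.7, 0.5, 0.6]
grip_width: 0.0603
clock: 18.0
eef_pos: [0.5852, 0.0593, 0.0378]
tcp_rot: [[-0.995, -0.103, 0.001], [-0.103, 0.995, -0.0], [-0.001, -0.0, -1.0]]
wrist_force: [-0.9, -0.8, 0.2]
grip_width: 0.0604
clock 18.0 tcp [0.5852 0.0593 0.0378] F [-0.949  -0.7653  0.165 ] target [0.5897 0.0599 0.037 ]
shift cm [-0.4497  0.0077  0.082 ] rot [-0.0002  0.001  -0.0002]
```

```bash
python3 -m creep '[[[-0.2,0,0,0,0,0,6],[-0.3,0,0,0,0,0,6],[-0.3,0,0,0,0,0,6]]]'; python3 -m creep '[[[-0.1,0,0,0,0,0,6],[-0.1,0,0,0,0,0,6]]]';python3 -m creep '[[[-0.1,0,0,0,0,0,6],[-0.1,0,0,0,0,0,6]]]'; python3 calc.py B 0.005 0.085 0.037 0
```

```text
clock: 18.3
eef_pos: [0.5872, 0.0596, 0.0372]
tcp_rot: [[-0.995, -0.103, -0.0], [-0.103, 0.995, 0.0], [0.0, 0.0, -1.0]]
wrist_force: [-0.3, -0.2, 1.2]
grip_width: 0.06
clock: 18.5
eef_pos: [0.5883, 0.0597, 0.0374]
tcp_rot: [[-0.995, -0.103, 0.0], [-0.103, 0.995, 0.0], [-0.0, 0.0, -1.0]]
wrist_force: [-0.6, 0.3, -1.1]
grip_width: 0.06
clock: 18.7
eef_pos: [0.5892, 0.0598, 0.0373]
tcp_rot: [[-0.995, -0.103, -0.0], [-0.103, 0.995, 0.0], [0.0, 0.0, -1.0]]
wrist_force: [0.1, 0.9, 0.6]
grip_width: 0.0601
clock 18.7 tcp [0.5892 0.0598 0.0373] F [0.1124 0.8649 0.599 ] target [0.5897 0.0599 0.037 ]
shift cm [-0.0458  0.0053  0.0301] rot [ 0.0001 -0.0001 -0.0004]
```

```bash
python3 -m creep '[[[-0.1,0,0,0,0,0,6],[-0.1,0,0,0,0,0,6]]]';python3 -m creep '[[[-0.1,0,0,0,0,0,6],[-0.1,0,0,0,0,0,6]]]'; python3 -m creep '[[[-0.1,0,0,0,0,0,6],[-0.1,0,0,0,0,0,6]]]'
```

```text
clock: 18.9
eef_pos: [0.5895, 0.0598, 0.0372]
tcp_rot: [[-0.995, -0.103, -0.002], [-0.103, 0.995, -0.0], [0.002, 0.0, -1.0]]
wrist_force: [-4.4, -1.1, 3.2]
grip_width: 0.0601
clock: 19.1
eef_pos: [0.5896, 0.0599, 0.037]
tcp_rot: [[-0.995, -0.103, -0.004], [-0.103, 0.995, -0.0], [0.004, 0.0, -1.0]]
wrist_force: [-7.9, -1.1, 5.4]
grip_width: 0.0602
clock: 19.3
eef_pos: [0.5895, 0.0599, 0.0368]
tcp_rot: [[-0.995, -0.103, -0.006], [-0.103, 0.995, -0.0], [0.006, 0.0, -1.0]]
wrist_force: [-11.6, -1.7, 7.9]
grip_width: 0.0599
```

There is firm contact at the same board x as before (0.005), so the block is flush on the far stop. I'll retreat and check everything.

```bash
python3 -m creep '[[[1.5,0,0,0,0,0,6],[3,0,0,0,0,0,6],[3,0,-4,0,0,0,6],[3,0,-9,0,0,0,6],[3,0,-14,0,0,0,6]]]'; python3 -m creep '[[[2,5,0,0,0,0,6],[4,10,0,0,0,0,6],[6,15,0,0,0,0,6],[8,20,0,0,0,0,6],[10,25,0,0,0,0,6]]]';python3 -m creep '[[[2,5,0,0,0,0,6],[4,10,0,0,0,0,6],[6,15,0,0,0,0,6],[6,15,0,0,0,0,6],[6,15,0,0,0,0,6]]]'; python3 - <<'E'
from fit import *
p=snap('side','s12.png');cv2.imwrite('pics/s12z.png',cv2.resize(p['frame'][100:270,180:400,::-1],None,fx=3.5,fy=3.5))
t=snap('top','t12.png');cv2.imwrite('pics/t12z.png',cv2.resize(t['frame'][110:270,220:420,::-1],None,fx=3.7,fy=3.7,interpolation=cv2.INTER_CUBIC))
for n,q in(('top',t),('side',p)):
  for o in ['block','clip','tin','tape','tube','baren']:
    r=bot.look_for(o,q); print(n,o,[(w(q,a['xyz']),round(a['conf'],2)) for a in r[:1]])
E
```

```text
clock: 19.8
eef_pos: [0.5621, 0.057, 0.1786]
tcp_rot: [[-0.995, -0.103, -0.0], [-0.103, 0.995, 0.0], [0.0, 0.0, -1.0]]
wrist_force: [1.3, -0.4, 0.3]
grip_width: 0.0599
clock: 20.3
eef_pos: [0.4455, 0.28, 0.1778]
tcp_rot: [[-0.995, -0.102, 0.002], [-0.102, 0.995, 0.001], [-0.002, 0.001, -1.0]]
wrist_force: [1.0, 0.1, 0.1]
grip_width: 0.0603
clock: 20.8
eef_pos: [0.3701, 0.4229, 0.1774]
tcp_rot: [[-0.994, -0.107, 0.001], [-0.107, 0.994, 0.0], [-0.001, 0.0, -1.0]]
wrist_force: [-0.1, -0.2, -0.4]
grip_width: 0.0598
top block []
top clip [(array([0.4831, 0.0808, 0.0232]), 0.55)]
top tin [(array([0.5702, 0.3344, 0.0469]), 0.94)]
top tape [(array([ 0.5748, -0.3629,  0.0227]), 0.72)]
top tube [(array([ 0.688 , -0.3663,  0.0221]), 0.66)]
top baren [(array([0.4505, 0.355 , 0.013 ]), 0.85)]
side block [(array([0.6373, 0.051 , 0.0534]), 0.6)]
side clip []
side tin [(array([0.5651, 0.3224, 0.0462]), 0.87)]
side tape [(array([ 0.5648, -0.3665,  0.0234]), 0.89)]
side tube [(array([ 0.6842, -0.3711,  0.021 ]), 0.85)]
side baren [(array([0.4518, 0.3449, 0.0141]), 0.57)]
```

View pics/s12z.png

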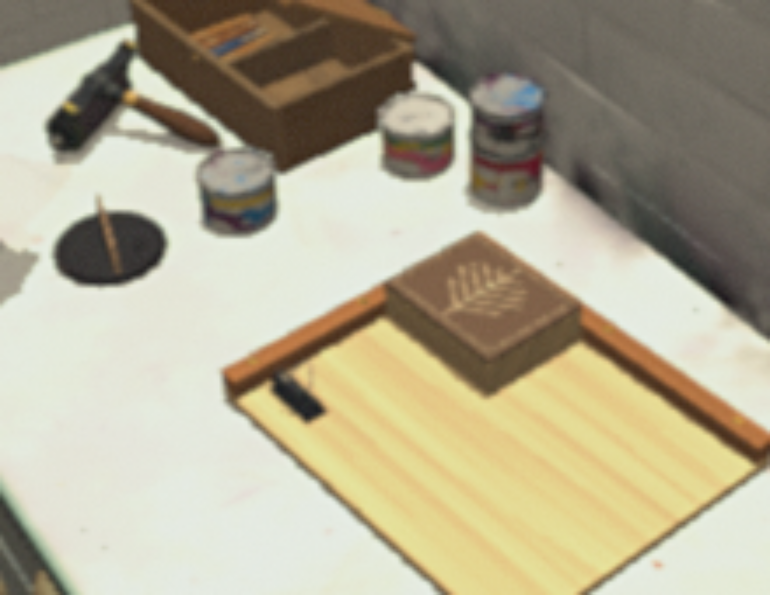

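View pics/t12z.png

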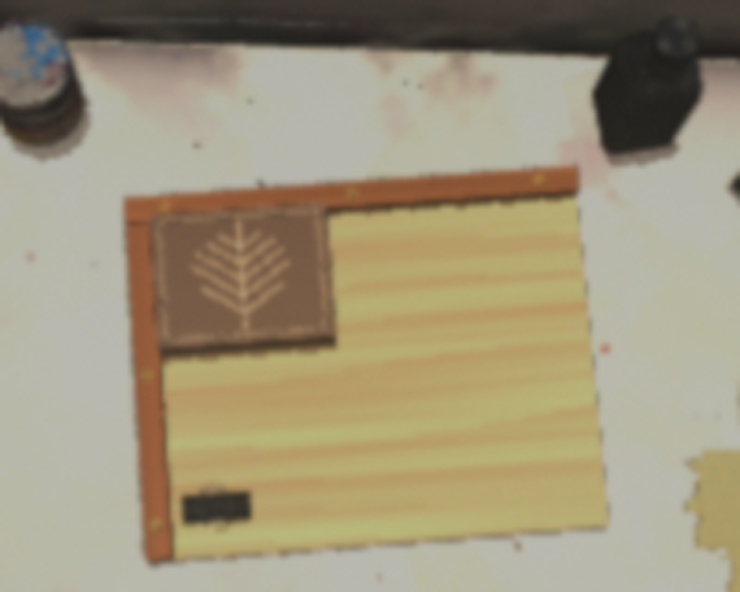

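The block sits flush in the corner, leaf side up and square to both stops. The bystanders are where they were, and the arm is clear.

```bash
python3 -c "
from workcell import bot
print(bot.hand_in())"
```

```text
the job is handed in; nothing more can be done
None
```

The lino block is lying on its back, leaf side up, in the far-left corner of the board. I handed the job in about 21 s into the 64 s limit; the hand-in gave no verdict.

- **What I did:** I pushed near the top of the leaf face with the spread fingers until the block fell onto its back. Then I pushed it to the far stop and along that to the left stop, and finished with a gentle push against the far stop again.
- **Contact checks:** Each push ended with a clear rise in force, to 10–12 N. The tool stopped at the same board x, 0.005 m, on both far pushes.
- **Last pictures:** Both views show the block square in the corner with no visible gap, and the arm well clear.
- **Other things:** Clip, tin, tape, tube and round pad read within about 6 mm of their first positions, which is close to the detector's own error of about 4 mm.
- **Missed detections:** In the final pictures the detector did not find the block from above or the clip from the side. I saw both in place myself.

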